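# Cover the ingredient containers at the pancake stall

## Robot

A 7-joint arm with a two-finger parallel gripper is mounted at the origin on the work surface. World frame = base frame: x ahead of the robot, y to its left, z up, the work surface at z = 0. Lengths are in mm, angles in rad, forces in N, time in s.
With the tool pointing down it reaches from about 400 to 850 mm from the base axis. Payload 10.4 kg.
Tool frame: the origin (TCP) lies where the fingers leave the gripper's body, on its centre line; the fingertips stand 73 mm ahead of it and the grasp point (between the pads) lies arm.grasp_offset ahead of it (arm.grasp_offset is the distance from the TCP to the grasp point, in mm); y points along the fingers, z is the direction in which the jaws open and shut, and the axes are right-handed (so a half turn about y gives the same grasp; the last joint's range is limited). The gripper opens to 85 mm and grips with 20 to 120 N. Pads are 22 mm wide; open, the fingers measure 114 mm over their backs; the gripper's body (76 mm by 85 mm) begins 54 mm behind the grasp point. The pads swing forward as they close: fully open they stand 13 mm farther back than shut.
Start: joints at [1.111, 0.332, -0.065, 1.46, 0.022, 1.35, -0.088], TCP at [264.421, -566.326, 303.938] pointing down, gripper open.
Joint ranges: [-2.6, 2.6], [-0.5, 2.12], [-1.47, 1.34], [0.16, 2.42], [-1.27, 4.41], [0.06, 2.06], [-2.6, 2.6]. Speed limits (rad/s): [2.22, 2.22, 2.79, 2.79, 3.14, 3.14, 3.14].

## Interface

Orientations are given as [roll, pitch, yaw] about the fixed x, y, z axes, in that order (R = Rz(yaw) Ry(pitch) Rx(roll)).
In Python, from cell import arm gives the robot as it stands.
- The arm moves only by the tool carry_out, never from a script. Its arguments are lists of equal length, an entry for each row: "dp": the shift along the tool's x, y, z in mm, a list of three; "twist": the turn about the tool's y in rad. In form: {"dp": [[dx, dy, dz], ...], "twist": [twist, ...]}. A call has 1 to 8 rows; each row shifts and turns the commanded pose from where the row before left it, along the tool's axes as they then stand; what a row does not reach is not made up. A row lasts 1/12 s, in which the tool goes at most 41.7 mm and 7.16 degrees, less where a joint would pass 70% of its speed; a pose out of reach is approached as far as the arm can. A call with a gripper value outside its range is refused whole. "grip" is the finger opening in mm, from 0 to 85.4, set as the call begins (left out, the last holds). The fingers move at their own pace and stop on an object; "force" is the grip in N (left out, the last holds). Time passes only in rows, so rows that do not move let the fingers close. It gives the time, the measured TCP pose, the force and the opening at its end, in the units of the state.
- arm.sense(): the state, without advancing time (a new reading comes with each control period).
- arm.snapshot(name): name is "side" or "top"; returns the picture (420x560x3 uint8, red, green, blue); there is no depth.
- arm.calibration(name): a dict with "K" (3x3 intrinsics, pixels), "origin" and "attitude" of the camera in the world. Camera axes: x right, y up, looking along -z (the intrinsics and any distortion apply to the point x, -y, -z); pixel columns grow to the right and rows downward; lengths in mm; the calibration is good to about 2 mm. A picture is of the moment at which its call begins. calibration takes no time and is no camera call.
- arm.job_done(): hands the job in, once; it reports no verdict.
Trained networks look in the newest picture that a camera, given by its name, has taken for a name from the list of things; names that differ only in an ending like _2 or _b are one class to them, and where a whole thing is asked for, a point or a joint stands for the part that bears it (a point fixed in the world has none). Each returns a list of dicts, best first, with "score" (0 to 1); they miss things now and then, are a little off and sometimes report something else, mostly with a low value. They report only what shows in the picture. A call takes as long as a camera call. They do not tell look-alikes from the thing itself.
- arm.outline_of(camera, target): "region" (420x560 bool, what is visible of it).
- arm.tip_of(camera, target): "location" ([x, y, z] in mm, in world coordinates, good to about 4 mm: a listed point, or the origin of a listed thing).
The state is a dict: "time": time; "joint_positions": joint angles; "joint_vel": joint speeds; "joint_efforts": joint torques, N m; "tcp_pos": TCP position; "tool_rot": TCP orientation; "ft_force": force on the tool from outside, world axes, zero at the start; "ft_torque": the same for the moment, N m; "width": finger opening in mm.
Only numpy, scipy, OpenCV 4.12 (cv2) and the standard library are available. Lean on these libraries where they do the work, as an engineer would, in place of code of your own. Each camera call takes 0.05 s, during which the arm holds its last target.

## Task

Cover the four open stainless containers of ingredients, each with the lid of its own shape and size, so that every lid sits level and fully down on the rim all round. Set the lids down, do not drop them, and leave the containers, the black dipping bowl and the seasoning shaker standing where they are.

Things in the scene. Friction and masses are not known exactly. Their poses are not given: they have to be found in the camera images.
- big_round_lid: Big round stainless lid, 138 mm across. Under it a dish 10 mm deep with sloping sides slips into the mouth (caught from 8 mm off, 3 mm play when home); the rim sheet around it rests on the container. 0.14 kg. Origin: centre of the dish's underside, z up; sheet top z 13 mm. Black knob in the middle, 26 mm across, z 21 to 47 mm. Home: origin 55 over its container's.
- small_round_lid: Small round stainless lid, 98 mm across. Under it a dish 10 mm deep with sloping sides slips into the mouth (caught from 8 mm off, 3 mm play when home); the rim sheet around it rests on the container. 0.14 kg. Origin: centre of the dish's underside, z up; sheet top z 13 mm. Black knob in the middle, 26 mm across, z 21 to 47 mm. Home: origin 45 over its container's.
- square_lid: Square stainless lid, 108 x 108 mm, sides along x, y. Under it a dish 10 mm deep with sloping sides slips into the mouth (caught from 8 mm off, 3 mm play when home); the rim sheet around it rests on the container. 0.14 kg. Origin: centre of the dish's underside, z up; sheet top z 13 mm. Black bar handle along x over the middle, 64 mm long, 12 wide, z 33 to 47 mm. Home: origin 50 over its container's.
- oblong_lid: Oblong stainless lid, 128 (x) x 88 mm (y). Under it a dish 10 mm deep with sloping sides slips into the mouth (caught from 8 mm off, 3 mm play when home); the rim sheet around it rests on the container. 0.14 kg. Origin: centre of the dish's underside, z up; sheet top z 13 mm. Black bar handle along x over the middle, 64 mm long, 12 wide, z 33 to 47 mm. Home: origin 45 over its container's.
- big_round_pot: Big round open stainless container, 130 mm outside diameter, 65 mm high, wall 3 mm, eggs inside, all below 48 mm. Loose, 0.6 kg. Origin: centre of its underside; z up.
- small_round_pot: Small round open stainless container, 90 mm outside diameter, 55 mm high, wall 3 mm, limes inside, all below 44 mm. Loose, 0.6 kg. Origin: centre of its underside; z up.
- square_pot: Square open stainless container, 100 x 100 mm outside, sides along its x and y, 60 mm high, wall 3 mm, mushrooms inside, all below 42 mm. Loose, 0.6 kg. Origin: centre of its underside; z up.
- oblong_pot: Oblong open stainless container, 120 mm (its x) x 80 mm (its y) outside, 55 mm high, wall 3 mm, green chillies inside, all below 32 mm. Loose, 0.6 kg. Origin: centre of its underside; z up.
- sauce_bowl: Empty black dipping bowl, 100 mm across the rim, 42 mm high, standing among the containers and lids; it gets no lid and stays where it is. Origin: centre of its underside.
- shaker: Steel seasoning shaker, 51 mm across, 76 mm high, standing at one edge of the group; stays where it is. Origin: centre of its underside.
Mind the look-alikes: they are no part of the job. Leave any pink look-alike of the oblong_pot alone. Leave any red look-alike of the small_round_lid alone.

How it is judged (in metres and radians):
At the end, for the whole second after the job is handed in: Every lid rests, released, on its own container: centred within 9 mm, within 4 mm of fully down, level to 0.06 rad, square and oblong ones parallel to theirs within 0.15 rad; containers upright, and they, bowl and shaker within 30 mm of their starts (horizontal distance between big_round_lid and big_round_pot below 0.009 m and z of big_round_lid in the frame of big_round_pot between 0.051 and 0.059 m and angle between each of big_round_lid, small_round_lid, square_lid, oblong_lid's own z axis and vertical below 0.06 rad and linear speed of each of big_round_lid, big_round_pot, small_round_lid, small_round_pot, square_lid, square_pot, oblong_lid, oblong_pot below 0.02 m/s and angle between each of big_round_pot, small_round_pot, square_pot, oblong_pot's own z axis and vertical below 0.05 rad and distance of each of big_round_pot, small_round_pot, square_pot, oblong_pot, sauce_bowl, shaker from where it was at the start of the episode below 0.03 m and horizontal distance between small_round_lid and small_round_pot below 0.009 m and z of small_round_lid in the frame of small_round_pot between 0.041 and 0.049 m and horizontal distance between square_lid and square_pot below 0.009 m and z of square_lid in the frame of square_pot between 0.046 and 0.054 m and (angle between the x axis of square_lid and the x axis of square_pot, either way round below 0.15 rad or angle between the x axis of square_lid and the y axis of square_pot, either way round below 0.15 rad) and horizontal distance between oblong_lid and oblong_pot below 0.009 m and z of oblong_lid in the frame of oblong_pot between 0.041 and 0.049 m and angle between the x axis of oblong_lid and the x axis of oblong_pot, either way round below 0.15 rad); the robot touches nothing.
It fails at once if a container is pushed more than 30 mm or tipped over (distance of any of big_round_pot, small_round_pot, square_pot, oblong_pot from where it was at the start of the episode above 0.03 m or angle between any of big_round_pot, small_round_pot, square_pot, oblong_pot's own z axis and vertical above 0.5 rad).
It fails at once if the dipping bowl or the shaker is pushed more than 30 mm or knocked over (distance of any of sauce_bowl, shaker from where it was at the start of the episode above 0.03 m or angle between any of sauce_bowl, shaker's own z axis and vertical above 0.5 rad).
It fails at once if a lid is dropped (falls free of the fingers at over 0.6 m/s, about 20 mm) ((contact force between big_round_lid and the fingers below 0.05 N and linear speed of big_round_lid above 0.6 m/s) or (contact force between small_round_lid and the fingers below 0.05 N and linear speed of small_round_lid above 0.6 m/s) or (contact force between square_lid and the fingers below 0.05 N and linear speed of square_lid above 0.6 m/s) or (contact force between oblong_lid and the fingers below 0.05 N and linear speed of oblong_lid above 0.6 m/s)).
It also fails if it takes over 112 s, if anything falls off the work surface, if the arm or the gripper's body presses on something with over 40 N, if the wrist force passes 120 N, or if a joint passes its speed limit or range.

## Working session

There is one attempt and no reset: what is moved stays moved. The work goes in short steps, Python scripts to look and compute and a tool call to move; the robot and the scene stay as the last step left them, time stands still between calls to the robot, and variables do not carry over. Pictures are saved under pics/ and viewed, and the job is handed in when it is done.

Besides the shell and the picture viewer there is one more tool, called after "Emit:" in YAML: its name, and indented under it one key for each argument. carry_out: Moves the arm, as the interface text tells. Its arguments: {"type":"object","properties":{"dp":{"type":"array","items":{"type":"array","items":{"type":"number"}}},"twist":{"type":"array","items":{"type":"number"}},"grip":{"type":"number"},"force":{"type":"number"}},"required":["dp","twist"]}

```bash
ls; mkdir -p pics
python3 - <<'E'
from cell import arm
import cv2, numpy as np
s=arm.sense(); print(s, arm.grasp_offset)
for n in ("top","side"):
    im=arm.snapshot(n); cv2.imwrite(f"pics/{n}0.png",im[:,:,::-1]); c=arm.calibration(n); print(n,c)
for n in ("top","side"):
  for t in "big_round_lid small_round_lid square_lid oblong_lid big_round_pot small_round_pot square_pot oblong_pot sauce_bowl shaker".split():
    print(n,t,[(np.round(d["location"]),round(d["score"],2)) for d in arm.tip_of(n,t)])
E
```

```text
pics
{'time': 0.0, 'joint_positions': array([ 1.11136783,  0.33289583, -0.064713  ,  1.46095753,  0.0216034 ,
        1.3498872 , -0.08849797]), 'joint_vel': array([-1.12852818e-03,  4.14849172e-04,  8.26008772e-05,  1.10704326e-03,
        8.25083570e-04,  1.41734024e-04,  4.09202750e-04]), 'joint_efforts': array([-8.90526953e-04, -6.25444150e+01,  4.89601213e-02, -3.91609454e+01,
        1.62502105e-02,  9.89945547e-03, -8.83981869e-06]), 'tcp_pos': array([ 264.30667132, -566.06008653,  303.09318528]), 'tool_rot': array([-1.57224697e+00, -6.60940654e-05, -2.70472771e+00]), 'ft_force': array([ 0.15609818, -0.00826216,  0.72755516]), 'ft_torque': array([ 0.0115423 , -0.03356748, -0.05339406]), 'width': 85.47179865079289} 53.900000000000006
top {'K': array([[401.53739404,   0.        , 284.64134686],
       [  0.        , 401.53739404, 206.74680136],
       [  0.        ,   0.        ,   1.        ]]), 'origin': array([ 331.42508247,   -6.12943212, 1120.58480989]), 'attitude': array([ 0.07661507,  0.02145604, -1.6003742 ])}
side {'K': array([[489.56945788,   0.        , 269.82929242],
[... 903 characters left out ...]
op shaker [(array([ 606., -475.,    4.]), 0.92)]
side big_round_lid [(array([ 451., -189.,   -0.]), 0.82)]
side small_round_lid [(array([444., 380.,  -3.]), 0.97), (array([287., 332.,   3.]), 0.58)]
side square_lid [(array([ 623., -284.,   -3.]), 0.6)]
side oblong_lid [(array([ 449., -378.,   -2.]), 0.91)]
side big_round_pot [(array([615., 301.,   3.]), 0.75), (array([ 622., -285.,   -4.]), 0.7)]
side small_round_pot [(array([458., 182.,   3.]), 0.95)]
side square_pot [(array([630.,  93.,   2.]), 0.7)]
side oblong_pot [(array([ 210., -325.,   -4.]), 0.93), (array([614., -99.,   6.]), 0.67)]
side sauce_bowl [(array([439.,  -1.,   1.]), 0.78)]
side shaker [(array([ 602., -477.,    1.]), 0.69)]
```

View pics/top0.png

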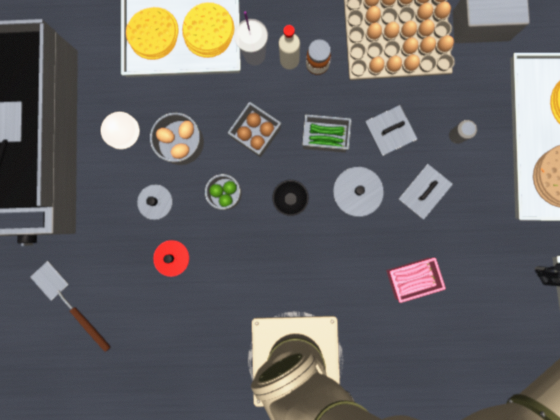

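View pics/side0.png

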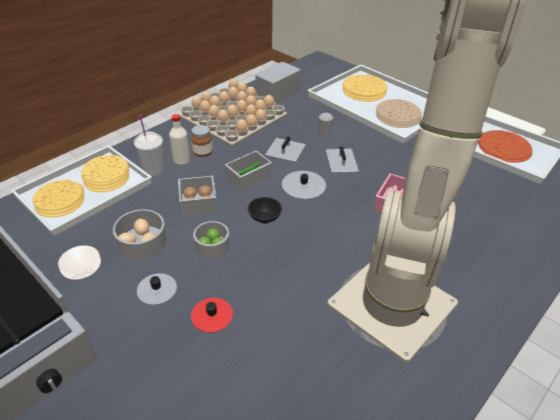

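The top view shows the true lids: big round at pixel (358,190), small grey at (154,202), square at (391,130) and oblong at (426,190). The pots are at (176,137), (223,191), (255,128) and (327,132). The red lid (171,258) and pink pot (416,279) are the decoys. Next I'll refine the poses by fitting silhouettes in both cameras.

```bash
cat > h.py <<'E'
import numpy as np, cv2
from scipy.optimize import minimize
from scipy.spatial.transform import Rotation as Ro
from cell import arm
C={n:arm.calibration(n) for n in("top","side")}
def proj(n,P):
    c=C[n]; q=(np.asarray(P)-c["origin"])@Ro.from_euler("xyz",c["attitude"]).as_matrix()
    K=c["K"]; return np.stack([K[0,0]*q[:,0]/-q[:,2]+K[0,2],K[1,1]*-q[:,1]/-q[:,2]+K[1,2]],1)
def circ(r,z): 
    a=np.linspace(0,2*np.pi,60,endpoint=False); return np.stack([r*np.cos(a),r*np.sin(a),0*a+z],1)
def rect(a,b,z): return np.array([[sx*a/2,sy*b/2,z] for sx,sy in((1,1),(-1,1),(-1,-1),(1,-1))])
knob=np.vstack([circ(13,21),circ(13,47)]); bar=np.vstack([rect(64,12,33),rect(64,12,47)])
st=lambda f,*a:lambda h0,h1:np.vstack([f(*a,h0),f(*a,h1)])
M={"big_round_lid":[st(circ,69)(10,13),knob],"small_round_lid":[st(circ,49)(10,13),knob],
"square_lid":[st(rect,108,108)(10,13),bar],"oblong_lid":[st(rect,128,88)(10,13),bar],
"big_round_pot":[st(circ,65)(0,65)],"small_round_pot":[st(circ,45)(0,55)],"square_pot":[st(rect,100,100)(0,60)],"oblong_pot":[st(rect,120,80)(0,55)],
"sauce_bowl":[st(circ,50)(30,42)],"shaker":[st(circ,25.5)(0,76)]}
S=4
def mask(n,t,p,z0=0):
    m=np.zeros((420*S,560*S),np.uint8); c,s=np.cos(p[2]),np.sin(p[2])
    for L in M[t]:
        W=np.stack([p[0]+c*L[:,0]-s*L[:,1],p[1]+s*L[:,0]+c*L[:,1],L[:,2]+z0],1)
        h=cv2.convexHull(((proj(n,W)+.5)*S).astype(np.float32))
        cv2.fillConvexPoly(m,np.round(h).astype(np.int32),1)
    return m
def fit(t,p0,regs,yaw,z0=0):
    big={n:cv2.resize(r.astype(np.uint8),None,fx=S,fy=S,interpolation=cv2.INTER_NEAREST) for n,r in regs.items()}
    def cost(q):
        p=[q[0],q[1],q[2] if yaw else 0]; e=0
        for n,b in big.items():
            m=mask(n,t,p,z0); e+=1-(m&b).sum()/(m|b).sum()
        return e
    best=None
    for y0 in (np.arange(0,np.pi,np.pi/6) if yaw else [0]):
        x0=[p0[0],p0[1],y0] if yaw else p0[:2]
        sx=[[6,0,0],[0,6,0],[0,0,.25]] if yaw else [[6,0],[0,6]]
        n=len(x0); sim=np.array([x0]+[list(np.array(x0)+np.array(v)) for v in sx])
        r=minimize(cost,x0,method="Nelder-Mead",options=dict(initial_simplex=sim,xatol=.05,fatol=1e-4))
        if best is None or r.fun<best.fun: best=r
    return best
def pick(n,t,xy,z):
    u=proj(n,[[xy[0],xy[1],z]])[0]; o=[]
    for d in arm.outline_of(n,t):
        ys,xs=np.nonzero(d["region"]); o.append((np.hypot(xs.mean()-u[0],ys.mean()-u[1]),d["score"],d["region"]))
    o=[a for a in o if a[0]<15]
    return min(o,key=lambda a:a[0]) if o else None
E
cat > f.py <<'E'
from h import *
A={"big_round_lid":(455,-190),"small_round_lid":(445,378),"square_lid":(625,-286),"oblong_lid":(449,-374),"big_round_pot":(612,305),"small_round_pot":(461,183),"square_pot":(630,90),"oblong_pot":(615,-101),"sauce_bowl":(442,-1),"shaker":(604,-476)}
for t,xy in A.items():
    R={}
    for n in C:
        q=pick(n,t,xy,30 if 'pot' in t else 12)
        if q: R[n]=q[2]
    y=t.split('_')[0] in('square','oblong')
    out=[]
    for rs in ([R]+[{n:R[n]} for n in R]):
        b=fit(t,xy,rs,y); out.append((list(rs),np.round(b.x,2),round(b.fun/len(rs),3)))
    print(t,out)
E
python3 f.py
```

```text
big_round_lid [(['top', 'side'], array([ 455.  , -187.64]), np.float64(0.035)), (['top'], array([ 456.21, -188.3 ]), np.float64(0.031)), (['side'], array([ 454.25, -187.44]), np.float64(0.034))]
small_round_lid [(['top', 'side'], array([443.84, 379.72]), np.float64(0.041)), (['top'], array([443.91, 379.46]), np.float64(0.036)), (['side'], array([443.85, 380.6 ]), np.float64(0.04))]
square_lid [(['top', 'side'], array([ 625.31, -287.13,    1.98]), np.float64(0.067)), (['top'], array([ 6.2452e+02, -2.8726e+02,  4.2000e-01]), np.float64(0.033)), (['side'], array([ 624.76, -287.76,    1.98]), np.float64(0.096))]
oblong_lid [(['top', 'side'], array([ 450.05, -373.21,    2.41]), np.float64(0.096)), (['top'], array([ 448.61, -372.73,   -0.72]), np.float64(0.073)), (['side'], array([ 450.  , -371.97,   -0.72]), np.float64(0.109))]
big_round_pot [(['top', 'side'], array([614.62, 307.06]), np.float64(0.04)), (['top'], array([613.9 , 307.39]), np.float64(0.04)), (['side'], array([614.19, 306.03]), np.float64(0.038))]
small_round_pot [(['top', 'side'], array([462.28, 183.04]), np.float64(0.056))
[... 224 characters left out ...]
46,   0.93]), np.float64(0.031)), (['side'], array([632.04,  91.55,  -0.65]), np.float64(0.036))]
oblong_pot [(['top', 'side'], array([ 616.36, -104.36,    1.45]), np.float64(0.036)), (['top'], array([ 616.21, -105.1 ,    1.45]), np.float64(0.037)), (['side'], array([ 616.5 , -103.34,    1.43]), np.float64(0.031))]
sauce_bowl [(['top', 'side'], array([441.38,   0.67]), np.float64(0.058)), (['top'], array([ 4.4229e+02, -4.0000e-02]), np.float64(0.039)), (['side'], array([439.95,   1.29]), np.float64(0.064))]
shaker [(['top', 'side'], array([ 604.57, -470.9 ]), np.float64(0.155)), (['top'], array([ 604.22, -468.98]), np.float64(0.149)), (['side'], array([ 605.12, -472.53]), np.float64(0.151))]
```

```bash
cat > go.py <<'E'
import sys, numpy as np
from scipy.spatial.transform import Rotation as Ro
from cell import arm
s=arm.sense(); T=np.array([float(v) for v in sys.argv[1:4]]); 
R=Ro.from_euler("xyz",s["tool_rot"]).as_matrix(); y=s["tool_rot"][2]
print("t",round(s["time"],2),"pos",s["tcp_pos"].round(1),"rpy",s["tool_rot"].round(3),"w",round(s["width"],1),"F",s["ft_force"].round(1),"off",arm.grasp_offset,"j",s["joint_positions"].round(2))
d=T-s["tcp_pos"]; print("dp tool now",(R.T@d).round(1))
if len(sys.argv)>4:
    yt=float(sys.argv[4]); tw=-((yt-y+np.pi)%(2*np.pi)-np.pi); print("twist",round(tw,3)); 
    R2=Ro.from_euler("xyz",[-np.pi/2,0,yt]).as_matrix(); print("dp after twist",(R2.T@d).round(1))
E
python3 go.py 450 -373 170 -0.725
python3 - <<'E'
from h import *
im=cv2.imread("pics/top0.png"); im=cv2.resize(im,None,fx=S,fy=S,interpolation=cv2.INTER_CUBIC)
for t,p in {"square_lid":(625.3,-287.1,1.98),"oblong_lid":(449.5,-372.8,2.42),"oblong_pot":(616.4,-104.4,1.45),"square_pot":(632.9,91.4,-.64),"big_round_lid":(455,-187.6,0)}.items():
    for L in M[t]:
        c,s=np.cos(p[2]),np.sin(p[2]);W=np.stack([p[0]+c*L[:,0]-s*L[:,1],p[1]+s*L[:,0]+c*L[:,1],L[:,2]],1)
        h=cv2.convexHull(((proj("top",W)+.5)*S).astype(np.float32)).astype(np.int32); cv2.polylines(im,[h],True,(0,255,0),1)
cv2.imwrite("pics/ov.png",im[380:900,1000:1800])
E
```

```text
t 2.1 pos [ 264.4 -566.3  304. ] rpy [-1.571  0.    -2.705] w 85.4 F [-1.4 -1.5 -0.2] off 53.900000000000006 j [ 1.11  0.33 -0.06  1.46  0.02  1.35 -0.09]
dp tool now [-249.9  133.9  -96.7]
twist -1.98
dp after twist [ 10.7 134.  267.8]
```

View pics/ov.png

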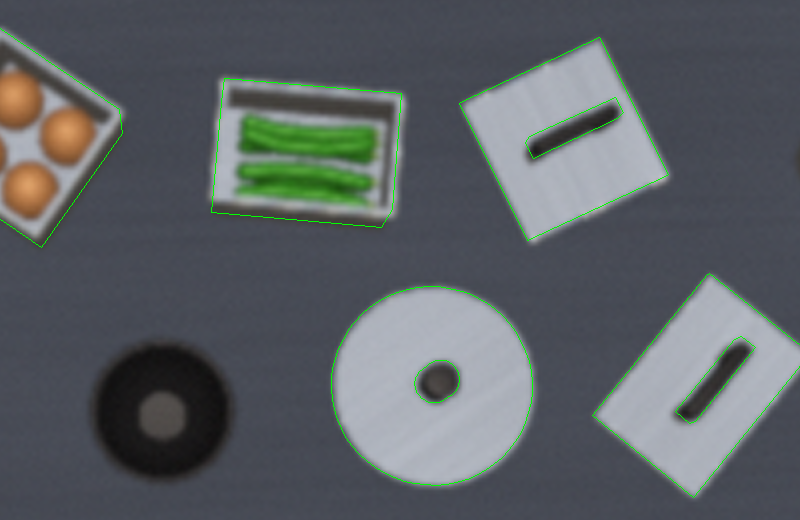

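The overlay matches the picture on every outline and handle.

Emit:
carry_out:
  dp:
    - [0, 0, 0]
    - [0, 0, 0]
    - [0, 0, 0]
    - [0, 0, 0]
    - [0, 0, 0]
    - [0, 0, 0]
    - [0, 0, 0]
    - [0, 0, 0]
  twist: [-0.12, -0.12, -0.12, -0.12, -0.12, -0.12, -0.12, -0.12]
  grip: 85

```text
time: 2.77
tcp_pos: [264.4, -566.3, 304.0]
tool_rot: [-1.571, -0.0, -1.739]
ft_force: [0.0, 0.0, -0.4]
width: 85.0
```

Emit:
carry_out:
  dp:
    - [0, 0, 0]
    - [0, 0, 0]
    - [0, 0, 0]
    - [0, 0, 0]
    - [0, 0, 0]
    - [0, 0, 0]
    - [0, 0, 0]
    - [0, 0, 0]
  twist: [-0.12, -0.12, -0.12, -0.12, -0.12, -0.12, -0.12, -0.12]

```text
time: 3.43
tcp_pos: [264.4, -566.4, 304.0]
tool_rot: [-1.571, -0.0, -0.779]
ft_force: [-0.5, 0.3, -0.6]
width: 84.8
```

Emit:
carry_out:
  dp:
    - [0, 0, 0]
    - [1.5, 10, 38]
    - [1.5, 10, 38]
    - [1.5, 10, 38]
    - [1.5, 10, 38]
    - [1.5, 10, 38]
    - [1.5, 10, 38]
    - [1.5, 10, 38]
  twist: [-0.06, 0, 0, 0, 0, 0, 0, 0]

```text
time: 4.1
tcp_pos: [449.6, -372.8, 233.7]
tool_rot: [-1.571, -0.001, -0.725]
ft_force: [0.3, 0.4, 0.7]
width: 85.1
```

```bash
python3 go.py 449.5 -372.8 170 -0.725
```

```text
t 4.1 pos [ 449.6 -372.8  233.7] rpy [-1.571e+00 -1.000e-03 -7.250e-01] w 85.1 F [0.3 0.4 0.7] off 53.900000000000006 j [ 1.    0.33 -0.47  1.64  0.16  1.21  1.34]
dp tool now [-0.1 63.7 -0.1]
twist -0.0
dp after twist [-0.  63.7 -0.1]
```

Emit:
carry_out:
  dp:
    - [0, 25, 0]
    - [0, 30, 0]
    - [0, 30, 0]
    - [0, 25, 0]
    - [0, 18, 0]
    - [0, 10, 0]
    - [0, 0, 0]
  twist: [0, 0, 0, 0, 0, 0, 0]

```text
time: 4.68
tcp_pos: [447.7, -373.5, 93.8]
tool_rot: [-1.571, 0.003, -0.725]
ft_force: [-0.4, 0.3, -0.3]
width: 85.0
```

Emit:
carry_out:
  dp:
    - [0, 0, 0]
    - [0, 0, 0]
    - [0, 0, 0]
    - [0, 0, 0]
    - [0, 0, 0]
    - [0, 0, 0]
    - [0, 0, 0]
    - [0, 0, 0]
  twist: [0, 0, 0, 0, 0, 0, 0, 0]
  grip: 5
  force: 40

```text
time: 5.35
tcp_pos: [448.9, -374.3, 96.4]
tool_rot: [-1.571, -0.001, -0.725]
ft_force: [-1.0, 0.9, 4.6]
width: 11.2
```

```bash
python3 go.py 449.5 -372.8 200 -0.725
```

```text
t 5.35 pos [ 448.9 -374.3   96.4] rpy [-1.571e+00 -1.000e-03 -7.250e-01] w 11.2 F [-1.   0.9  4.6] off 53.900000000000006 j [ 0.97  0.48 -0.44  1.76  0.24  0.95  1.28]
dp tool now [  -0.4 -103.6    1.5]
twist 0.0
dp after twist [  -0.5 -103.6    1.5]
```

Emit:
carry_out:
  dp:
    - [0, -5, 0]
    - [0, -10, 0]
    - [0, -20, 0]
    - [0, -25, 0]
    - [0, -25, 0]
    - [0, -20, 0]
    - [0, -10, 0]
    - [0, 0, 0]
  twist: [0, 0, 0, 0, 0, 0, 0, 0]

```text
time: 6.02
tcp_pos: [449.5, -374.7, 213.7]
tool_rot: [-1.571, -0.004, -0.725]
ft_force: [0.3, -0.2, -1.4]
width: 11.1
```

```bash
python3 go.py 616.4 -104.4 210 -1.69
python3 - <<'E'
from h import *
for n in C:
    im=arm.snapshot(n); cv2.imwrite(f"pics/{n}1.png",im[:,:,::-1])
E
```

```text
t 6.02 pos [ 449.5 -374.7  213.7] rpy [-1.571 -0.004 -0.725] w 11.1 F [ 0.3 -0.2 -1.4] off 53.900000000000006 j [ 1.    0.35 -0.47  1.67  0.17  1.16  1.34]
dp tool now [-54.3   3.5 313. ]
twist 0.965
dp after twist [-288.2    3.7  133.6]
```

View pics/side1.png

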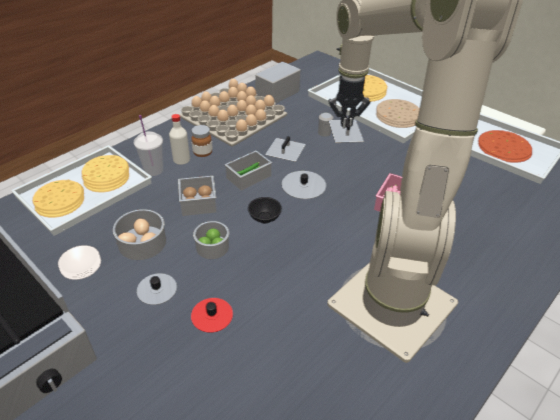

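View pics/top1.png

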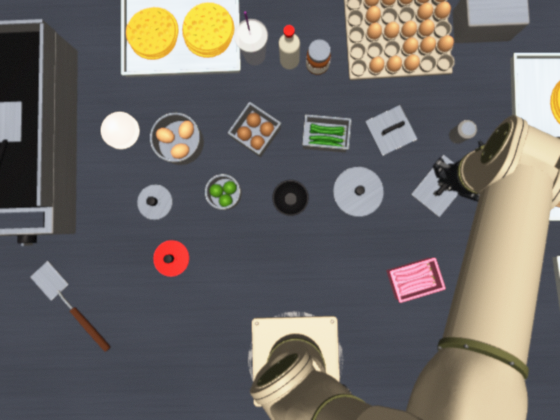

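Emit:
carry_out:
  dp:
    - [0, 0, 0]
    - [0, 0, 0]
    - [0, 0, 0]
    - [0, 0, 0]
    - [0, 0, 0]
    - [0, 0, 0]
    - [0, 0, 0]
    - [0, 0, 0]
  twist: [0.11, 0.12, 0.125, 0.125, 0.125, 0.125, 0.125, 0.11]

```text
time: 6.78
tcp_pos: [447.9, -373.7, 208.8]
tool_rot: [-1.574, 0.002, -1.696]
ft_force: [0.7, -0.7, -1.7]
width: 10.8
```

Emit:
carry_out:
  dp:
    - [-16, 0, 7]
    - [-30, 0, 14]
    - [-33, 0, 15]
    - [-33, 0, 15]
    - [-33, 0, 15]
    - [-33, 0, 15]
    - [-33, 0, 15]
    - [-33, 0, 15]
  twist: [0, 0, 0, 0, 0, 0, 0, 0]

```text
time: 7.45
tcp_pos: [587.7, -143.4, 208.9]
tool_rot: [-1.574, 0.0, -1.69]
ft_force: [0.2, -0.1, -2.1]
width: 11.0
```

Emit:
carry_out:
  dp:
    - [-28, 0, 14]
    - [-16, 0, 8]
    - [0, 0, 0]
    - [0, 0, 0]
  twist: [0, 0, 0, 0]

```text
time: 7.78
tcp_pos: [614.5, -102.6, 208.9]
tool_rot: [-1.574, 0.001, -1.687]
ft_force: [-0.5, -0.8, -1.2]
width: 10.9
```

```bash
python3 go.py 616.4 -104.9 140 -1.69
```

```text
t 7.78 pos [ 614.5 -102.6  208.9] rpy [-1.574e+00  1.000e-03 -1.687e+00] w 10.9 F [-0.5 -0.8 -1.2] off 53.900000000000006 j [ 0.45  0.44 -0.46  1.56  0.2   1.19 -0.16]
dp tool now [ 2.1 68.9  2.4]
twist 0.003
dp after twist [ 2.  68.9  2.2]
```

Emit:
carry_out:
  dp:
    - [2, 10, 2]
    - [0, 15, 0]
    - [0, 15, 0]
    - [0, 6, 0]
    - [0, 0, 0]
    - [0, 0, 0]
  twist: [0, 0, 0, 0, 0, 0]

```text
time: 8.28
tcp_pos: [616.2, -107.1, 164.5]
tool_rot: [-1.572, -0.0, -1.691]
ft_force: [0.6, -0.4, -0.3]
width: 10.6
```

```bash
python3 go.py 616.4 -104.9 141 -1.69;  python3 - <<'E'
from h import *
R={}
for n in C:
    im=arm.snapshot(n); cv2.imwrite(f"pics/{n}2.png",im[:,:,::-1])
    c=im[:,:,::-1]; u=proj(n,[[616,-104,60]])[0].astype(int); cv2.imwrite(f"pics/{n}2z.png",cv2.resize(c[u[1]-55:u[1]+55,u[0]-70:u[0]+70],None,fx=5,fy=5,interpolation=2))
E
```

```text
t 8.28 pos [ 616.2 -107.1  164.5] rpy [-1.572 -0.    -1.691] w 10.6 F [ 0.6 -0.4 -0.3] off 53.900000000000006 j [ 0.44  0.48 -0.45  1.6   0.22  1.12 -0.18]
dp tool now [-2.3 23.5 -0.1]
twist -0.001
dp after twist [-2.3 23.5 -0.1]
```

View pics/side2z.png

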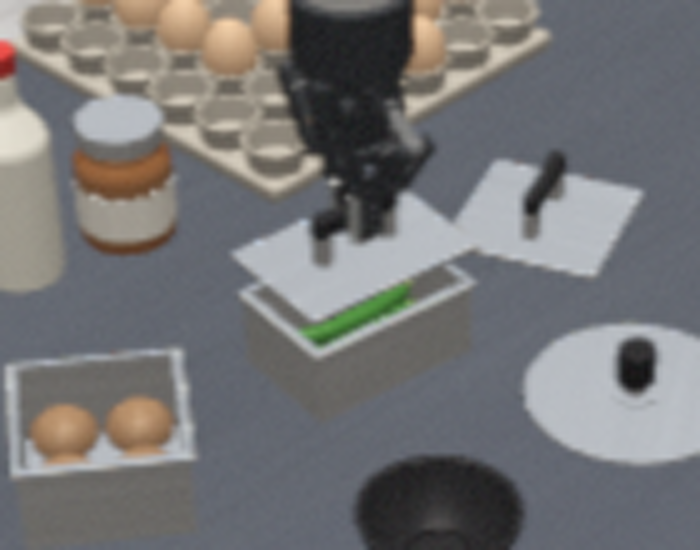

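View pics/top2z.png

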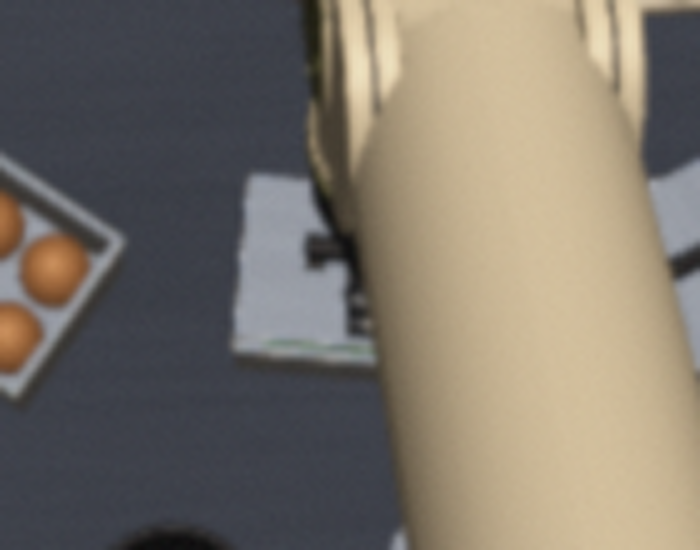

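```bash
python3 go.py 616.4 -104.9 141 -1.69;  python3 - <<'E'
from h import *
q=pick("side","oblong_lid",(616,-106),80)
if q:
    b=fit("oblong_lid",(616,-106),{"side":q[2]},True,68); print(b.x,b.fun)
E
```

```text
t 8.38 pos [ 616.9 -106.7  165.7] rpy [-1.57 -0.   -1.69] w 11.2 F [-0.1  0.8 -1.8] off 53.900000000000006 j [ 0.44  0.48 -0.45  1.6   0.22  1.12 -0.18]
dp tool now [-1.7 24.7 -0.7]
twist -0.0
dp after twist [-1.7 24.7 -0.7]
[ 616.90101752 -105.65298284    1.44888259] 0.15487205134616988
```

Emit:
carry_out:
  dp:
    - [-1.5, 4, -0.5]
    - [0, 4, 0]
    - [0, 3, 0]
    - [0, 3, 0]
    - [0, 3, 0]
    - [0, 2, 0]
    - [0, 0, 0]
    - [0, 0, 0]
  twist: [0, 0, 0, 0, 0, 0, 0, 0]

```text
time: 9.1
tcp_pos: [616.3, -104.7, 145.8]
tool_rot: [-1.571, -0.0, -1.69]
ft_force: [-0.1, -0.1, -1.6]
width: 11.3
```

Emit:
carry_out:
  dp:
    - [0, 1.5, 0]
    - [0, 1.5, 0]
    - [0, 1, 0]
    - [0, 1, 0]
    - [0, 0, 0]
    - [0, 0, 0]
  twist: [0, 0, 0, 0, 0, 0]

```text
time: 9.6
tcp_pos: [616.4, -104.7, 141.4]
tool_rot: [-1.57, -0.0, -1.69]
ft_force: [-1.7, 0.2, 4.9]
width: 10.9
```

```bash
python3 go.py 616.4 -104.9 141 -1.69
```

```text
t 9.6 pos [ 616.4 -104.7  141.4] rpy [-1.57 -0.   -1.69] w 10.9 F [-1.7  0.2  4.9] off 53.900000000000006 j [ 0.44  0.51 -0.44  1.62  0.24  1.07 -0.19]
dp tool now [0.2 0.4 0. ]
twist 0.0
dp after twist [0.2 0.4 0. ]
```

Emit:
carry_out:
  dp:
    - [0, 0.5, 0]
    - [0, 0, 0]
    - [0, 0, 0]
  twist: [0, 0, 0]

```text
time: 9.85
tcp_pos: [616.4, -104.7, 141.4]
tool_rot: [-1.57, -0.0, -1.69]
ft_force: [-5.1, 0.0, 9.5]
width: 10.6
```

Emit:
carry_out:
  dp:
    - [0, 0, 0]
    - [0, 0, 0]
    - [0, 0, 0]
    - [0, 0, 0]
    - [0, 0, 0]
    - [0, 0, 0]
  twist: [0, 0, 0, 0, 0, 0]
  grip: 60

```text
time: 10.35
tcp_pos: [616.3, -104.6, 140.3]
tool_rot: [-1.571, -0.0, -1.69]
ft_force: [-0.2, -0.3, -0.7]
width: 60.1
```

Emit:
carry_out:
  dp:
    - [0, -10, 0]
    - [0, -20, 0]
    - [0, -20, 0]
    - [0, -20, 0]
    - [0, -10, 0]
    - [0, 0, 0]
  twist: [0, 0, 0, 0, 0, 0]

```text
time: 10.85
tcp_pos: [617.5, -104.7, 223.5]
tool_rot: [-1.566, -0.0, -1.69]
ft_force: [0.4, 0.7, -1.0]
width: 59.8
```

```bash
python3 go.py 625.3 -287.1 200 -1.16;  python3 - <<'E'
from h import *
n="side"
im=arm.snapshot(n); c=im[:,:,::-1]; u=proj(n,[[616,-150,60]])[0].astype(int); cv2.imwrite(f"pics/{n}3z.png",cv2.resize(c[u[1]-55:u[1]+55,u[0]-70:u[0]+70],None,fx=5,fy=5,interpolation=2))
q=pick("side","oblong_lid",(616,-104),57)
if q:
    b=fit("oblong_lid",(616,-104),{"side":q[2]},True,45); print(b.x,b.fun)
E
```

```text
t 10.85 pos [ 617.5 -104.7  223.5] rpy [-1.566 -0.    -1.69 ] w 59.8 F [ 0.4  0.7 -1. ] off 53.900000000000006 j [ 0.45  0.42 -0.46  1.54  0.2   1.22 -0.16]
dp tool now [180.2  23.7  29.3]
twist -0.53
dp after twist [170.4  23.5 -65.7]
[ 616.61957035 -100.95508196    1.4616624 ] 0.0747845191820179
```

View pics/side3z.png

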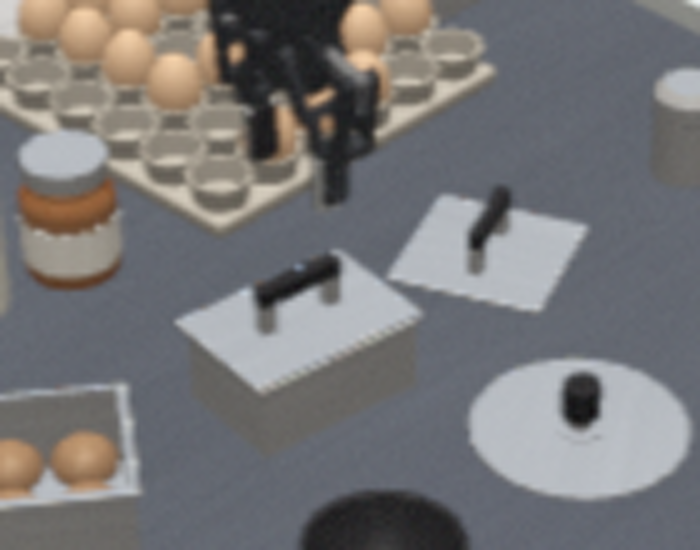

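Emit:
carry_out:
  dp:
    - [0, 0, 0]
    - [0, 0, 0]
    - [0, 0, 0]
    - [0, 0, 0]
    - [0, 0, 0]
  twist: [-0.1, -0.11, -0.11, -0.11, -0.1]

```text
time: 11.37
tcp_pos: [615.7, -104.6, 218.6]
tool_rot: [-1.573, 0.001, -1.154]
ft_force: [0.2, 0.1, -0.3]
width: 60.0
```

Emit:
carry_out:
  dp:
    - [20, 0, -8]
    - [30, 0, -12]
    - [35, 0, -13]
    - [35, 0, -13]
    - [30, 0, -12]
    - [20, 0, -8]
    - [0, 0, 0]
    - [0, 0, 0]
  twist: [0, 0, 0, 0, 0, 0, 0, 0]

```text
time: 12.03
tcp_pos: [622.7, -288.2, 218.2]
tool_rot: [-1.573, 0.002, -1.162]
ft_force: [-0.2, 0.5, -0.4]
width: 60.0
```

```bash
python3 go.py 625.3 -287.1 96 -1.16
```

```text
t 12.03 pos [ 622.7 -288.2  218.2] rpy [-1.573  0.002 -1.162] w 60.0 F [-0.2  0.5 -0.4] off 53.900000000000006 j [ 0.69  0.56 -0.47  1.36  0.26  1.28  0.62]
dp tool now [  0.2 122.2   3. ]
twist -0.002
dp after twist [ -0.  122.2   2.8]
```

Emit:
carry_out:
  dp:
    - [0, 15, 2]
    - [0, 25, 0]
    - [0, 28, 0]
    - [0, 25, 0]
    - [0, 18, 0]
    - [0, 9, 0]
    - [0, 0, 0]
    - [0, 0, 0]
  twist: [0, 0, 0, 0, 0, 0, 0, 0]

```text
time: 12.7
tcp_pos: [625.8, -284.9, 100.3]
tool_rot: [-1.571, 0.001, -1.158]
ft_force: [-0.3, -0.0, 0.2]
width: 60.4
```

```bash
python3 go.py 625.3 -287.1 96 -1.16
```

```text
t 12.7 pos [ 625.8 -284.9  100.3] rpy [-1.571e+00  1.000e-03 -1.158e+00] w 60.4 F [-0.3 -0.   0.2] off 53.900000000000006 j [ 0.67  0.68 -0.44  1.45  0.31  1.08  0.58]
dp tool now [ 1.8  4.3 -1.3]
twist 0.002
dp after twist [ 1.8  4.3 -1.3]
```

Emit:
carry_out:
  dp:
    - [2, 4, -1]
    - [0, 0, 0]
    - [0, 0, 0]
  twist: [0, 0, 0]

```text
time: 12.95
tcp_pos: [625.8, -288.7, 97.3]
tool_rot: [-1.57, -0.001, -1.16]
ft_force: [-0.3, 0.2, -0.4]
width: 59.8
```

Emit:
carry_out:
  dp:
    - [0, 0, 0]
    - [0, 0, 0]
    - [0, 0, 0]
    - [0, 0, 0]
    - [0, 0, 0]
    - [0, 0, 0]
    - [0, 0, 0]
    - [0, 0, 0]
  twist: [0, 0, 0, 0, 0, 0, 0, 0]
  grip: 5
  force: 40

```text
time: 13.62
tcp_pos: [625.6, -288.4, 96.7]
tool_rot: [-1.57, -0.0, -1.16]
ft_force: [-0.4, 0.1, 2.9]
width: 11.0
```

```bash
python3 go.py 625.3 -287.1 220 -1.16
```

```text
t 13.62 pos [ 625.6 -288.4   96.7] rpy [-1.57 -0.   -1.16] w 11.0 F [-0.4  0.1  2.9] off 53.900000000000006 j [ 0.67  0.68 -0.44  1.45  0.31  1.08  0.58]
dp tool now [  -1.2 -123.3    0.3]
twist 0.0
dp after twist [  -1.3 -123.3    0.2]
```

Emit:
carry_out:
  dp:
    - [0, -5, 0]
    - [0, -10, 0]
    - [0, -20, 0]
    - [0, -25, 0]
    - [0, -25, 0]
    - [0, -20, 0]
    - [0, -13, 0]
    - [0, -5, 0]
  twist: [0, 0, 0, 0, 0, 0, 0, 0]

```text
time: 14.28
tcp_pos: [626.1, -288.4, 222.3]
tool_rot: [-1.569, -0.002, -1.16]
ft_force: [-0.3, -0.1, -1.3]
width: 11.1
```

Emit:
carry_out:
  dp:
    - [0, 0, 0]
    - [0, 0, 0]
    - [0, 0, 0]
    - [0, 0, 0]
    - [0, 0, 0]
    - [0, 0, 0]
  twist: [-0.08, -0.12, -0.12, -0.12, -0.08, 0]

```text
time: 14.78
tcp_pos: [624.9, -288.3, 218.1]
tool_rot: [-1.571, 0.002, -0.636]
ft_force: [0.0, -0.1, -2.3]
width: 11.0
```

```bash
python3 go.py 633.9 90.6 215 -0.64
```

```text
t 14.78 pos [ 624.9 -288.3  218.1] rpy [-1.571  0.002 -0.636] w 11.0 F [ 0.  -0.1 -2.3] off 53.900000000000006 j [ 0.75  0.59 -0.56  1.35  0.31  1.29  1.11]
dp tool now [-217.8    3.5  310.1]
twist 0.004
dp after twist [-219.1    3.1  309.2]
```

Emit:
carry_out:
  dp:
    - [-10, 0, 14]
    - [-18, 0, 26]
    - [-21, 0, 29]
    - [-21, 0, 29]
    - [-21, 0, 29]
    - [-21, 0, 29]
    - [-21, 0, 29]
    - [-21, 0, 29]
  twist: [0, 0, 0, 0, 0, 0, 0, 0]

```text
time: 15.45
tcp_pos: [629.0, -22.4, 219.0]
tool_rot: [-1.571, 0.0, -0.643]
ft_force: [0.4, 0.1, -1.6]
width: 11.1
```

Emit:
carry_out:
  dp:
    - [-21, 0, 29]
    - [-20, 0, 29]
    - [-16, 0, 25]
    - [-7, 0, 12]
    - [0, 0, 0]
    - [0, 0, 0]
    - [0, 0, 0]
  twist: [0, 0, 0, 0, 0, 0, 0]

```text
time: 16.03
tcp_pos: [635.1, 88.2, 219.0]
tool_rot: [-1.572, -0.0, -0.643]
ft_force: [0.3, -0.7, -1.4]
width: 11.4
```

```bash
python3 go.py 633.9 90.6 165 -0.64
```

```text
t 16.03 pos [635.1  88.2 219. ] rpy [-1.572 -0.    -0.643] w 11.4 F [ 0.3 -0.7 -1.4] off 53.900000000000006 j [ 0.29  0.51 -0.68  1.49  0.33  1.26  0.5 ]
dp tool now [-2.4 54.   1.3]
twist -0.003
dp after twist [-2.4 54.   1.2]
```

Emit:
carry_out:
  dp:
    - [-2.4, 8, 1.2]
    - [0, 14, 0]
    - [0, 14, 0]
    - [0, 10, 0]
    - [0, 6, 0]
    - [0, 2, 0]
    - [0, 0, 0]
    - [0, 0, 0]
  twist: [0, 0, 0, 0, 0, 0, 0, 0]

```text
time: 16.7
tcp_pos: [634.1, 92.2, 165.7]
tool_rot: [-1.57, -0.0, -0.64]
ft_force: [-1.3, -0.4, -1.0]
width: 11.1
```

```bash
cat > chk.py <<'E'
import sys
from h import *
t,x,y,z,k=sys.argv[1],*map(float,sys.argv[2:5]),sys.argv[5]
n="side"; im=arm.snapshot(n); c=im[:,:,::-1]; u=proj(n,[[x,y,z]])[0].astype(int); cv2.imwrite(f"pics/{n}{k}.png",cv2.resize(c[max(u[1]-55,0):u[1]+55,max(u[0]-70,0):u[0]+70],None,fx=5,fy=5,interpolation=2))
q=pick(n,t,(x,y),z+12)
if q:
    b=fit(t,(x,y),{n:q[2]},t[0] in 'so' and 'round' not in t,z); print(b.x.round(2),round(b.fun,3))
E
python3 go.py 633.9 90.6 146.7 -0.64; python3 chk.py square_lid 633 91 68 4
```

```text
t 16.7 pos [634.1  92.2 165.7] rpy [-1.57 -0.   -0.64] w 11.1 F [-1.3 -0.4 -1. ] off 53.900000000000006 j [ 0.28  0.56 -0.66  1.54  0.36  1.16  0.47]
dp tool now [ 0.8 19.  -1.4]
twist 0.0
dp after twist [ 0.9 19.  -1.4]
[634.31  94.27   2.49] 0.115
```

View pics/side4.png

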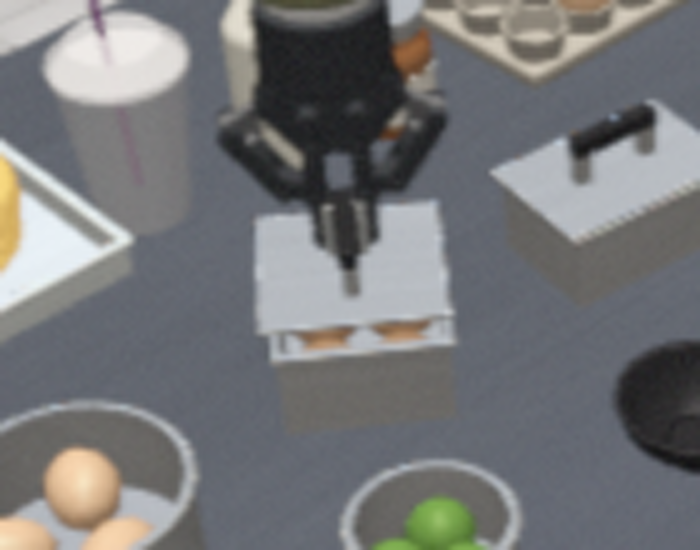

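Emit:
carry_out:
  dp:
    - [1, 3, -1.7]
    - [0, 3, 0]
    - [0, 3, 0]
    - [0, 3, 0]
    - [0, 3, 0]
    - [0, 0, 0]
    - [0, 0, 0]
  twist: [0, 0, 0, 0, 0, 0, 0]

```text
time: 17.38
tcp_pos: [633.5, 90.2, 150.1]
tool_rot: [-1.571, 0.0, -0.64]
ft_force: [0.1, -0.3, -0.9]
width: 11.4
```

Emit:
carry_out:
  dp:
    - [0, 1.5, 0]
    - [0, 1.5, 0]
    - [0, 1, 0]
    - [0, 0, 0]
    - [0, 0, 0]
  twist: [0, 0, 0, 0, 0]

```text
time: 17.8
tcp_pos: [633.7, 90.2, 146.7]
tool_rot: [-1.571, -0.0, -0.64]
ft_force: [-2.6, -0.9, 2.6]
width: 11.2
```

```bash
python3 go.py 633.9 90.6 146.7 -0.64
```

```text
t 17.8 pos [633.7  90.2 146.7] rpy [-1.571 -0.    -0.64 ] w 11.2 F [-2.6 -0.9  2.6] off 53.900000000000006 j [ 0.27  0.58 -0.65  1.56  0.38  1.13  0.47]
dp tool now [-0.1  0.   0.5]
twist 0.0
dp after twist [-0.1  0.   0.5]
```

Emit:
carry_out:
  dp:
    - [0, 0.5, 0]
    - [0, 0, 0]
    - [0, 0, 0]
  twist: [0, 0, 0]

```text
time: 18.05
tcp_pos: [633.7, 90.2, 146.7]
tool_rot: [-1.571, -0.001, -0.64]
ft_force: [-4.1, -1.4, 7.9]
width: 11.0
```

Emit:
carry_out:
  dp:
    - [0, 0, 0]
    - [0, 0, 0]
    - [0, 0, 0]
    - [0, 0, 0]
    - [0, 0, 0]
    - [0, 0, 0]
  twist: [0, 0, 0, 0, 0, 0]
  grip: 60

```text
time: 18.55
tcp_pos: [633.6, 90.2, 145.8]
tool_rot: [-1.571, -0.0, -0.64]
ft_force: [0.3, -0.1, -0.7]
width: 59.8
```

Emit:
carry_out:
  dp:
    - [0, -10, 0]
    - [0, -20, 0]
    - [0, -20, 0]
    - [0, -15, 0]
    - [0, -7, 0]
    - [0, 0, 0]
  twist: [0, 0, 0, 0, 0, 0]

```text
time: 19.05
tcp_pos: [634.4, 90.5, 220.2]
tool_rot: [-1.569, -0.002, -0.64]
ft_force: [0.4, 1.0, -0.2]
width: 59.9
```

```bash
python3 go.py 455 -187.6 215 -1.9
```

```text
t 19.05 pos [634.4  90.5 220.2] rpy [-1.569 -0.002 -0.64 ] w 59.9 F [ 0.4  1.  -0.2] off 53.900000000000006 j [ 0.29  0.51 -0.68  1.49  0.33  1.25  0.5 ]
dp tool now [  22.1    4.5 -330.2]
twist 1.26
dp after twist [321.1   5.2 -79.8]
```

Emit:
carry_out:
  dp:
    - [1, 0, -15]
    - [2, 0, -28]
    - [2, 0, -33]
    - [2, 0, -35]
    - [3, 0, -35]
    - [3, 0, -35]
    - [2, 0, -35]
    - [2, 0, -35]
  twist: [0, 0, 0, 0, 0, 0, 0, 0]

```text
time: 19.72
tcp_pos: [495.8, -122.7, 217.0]
tool_rot: [-1.571, 0.001, -0.64]
ft_force: [2.2, 0.2, 0.5]
width: 59.9
```

Emit:
carry_out:
  dp:
    - [2, 0, -34]
    - [2, 0, -29]
    - [1, 0, -16]
    - [0, 0, 0]
    - [0, 0, 0]
    - [0, 0, 0]
  twist: [0, 0, 0, 0, 0, 0]

```text
time: 20.22
tcp_pos: [454.5, -186.8, 217.5]
tool_rot: [-1.57, 0.001, -0.639]
ft_force: [-0.1, 0.5, 0.3]
width: 60.2
```

```bash
python3 go.py 455 -187.6 93 -0.64
```

```text
t 20.22 pos [ 454.5 -186.8  217.5] rpy [-1.57e+00  1.00e-03 -6.39e-01] w 60.2 F [-0.1  0.5  0.3] off 53.900000000000006 j [ 0.87  0.16 -0.61  1.89  0.1   1.13  1.15]
dp tool now [  1.  124.5  -0.4]
twist 0.001
dp after twist [  0.9 124.5  -0.4]
```

Emit:
carry_out:
  dp:
    - [1, 15, 0]
    - [0, 25, 0]
    - [0, 28, 0]
    - [0, 25, 0]
    - [0, 18, 0]
    - [0, 9, 0]
    - [0, 0, 0]
    - [0, 0, 0]
  twist: [0, 0, 0, 0, 0, 0, 0, 0]

```text
time: 20.88
tcp_pos: [455.7, -187.5, 98.3]
tool_rot: [-1.57, 0.0, -0.638]
ft_force: [0.1, -0.0, 0.5]
width: 60.0
```

```bash
python3 go.py 455 -187.6 93 -0.64
```

```text
t 20.88 pos [ 455.7 -187.5   98.3] rpy [-1.57   0.    -0.638] w 60.0 F [ 0.1 -0.   0.5] off 53.900000000000006 j [ 0.82  0.33 -0.58  1.99  0.23  0.89  1.05]
dp tool now [-0.5  5.3 -0.5]
twist 0.002
dp after twist [-0.5  5.3 -0.5]
```

Emit:
carry_out:
  dp:
    - [-0.5, 5, -0.5]
    - [0, 0, 0]
    - [0, 0, 0]
  twist: [0, 0, 0]

```text
time: 21.13
tcp_pos: [454.6, -188.6, 93.5]
tool_rot: [-1.571, -0.001, -0.64]
ft_force: [0.5, -1.3, -0.5]
width: 60.0
```

Emit:
carry_out:
  dp:
    - [0, 0, 0]
    - [0, 0, 0]
    - [0, 0, 0]
    - [0, 0, 0]
    - [0, 0, 0]
    - [0, 0, 0]
    - [0, 0, 0]
    - [0, 0, 0]
  twist: [0, 0, 0, 0, 0, 0, 0, 0]
  grip: 15
  force: 50

```text
time: 21.8
tcp_pos: [454.6, -188.5, 93.4]
tool_rot: [-1.571, -0.001, -0.64]
ft_force: [-2.0, 0.1, 6.3]
width: 24.4
```

```bash
python3 go.py 455 -187.6 93 -0.64
```

```text
t 21.8 pos [ 454.6 -188.5   93.4] rpy [-1.571e+00 -1.000e-03 -6.400e-01] w 24.4 F [-2.   0.1  6.3] off 53.900000000000006 j [ 0.81  0.34 -0.57  1.99  0.24  0.88  1.04]
dp tool now [-0.2  0.4  1. ]
twist 0.0
dp after twist [-0.2  0.4  1. ]
```

Emit:
carry_out:
  dp:
    - [0, -5, 0]
    - [0, -10, 0]
    - [0, -22, 0]
    - [0, -28, 0]
    - [0, -28, 0]
    - [0, -22, 0]
    - [0, -13, 0]
    - [0, -5, 0]
  twist: [0, 0, 0, 0, 0, 0, 0, 0]

```text
time: 22.47
tcp_pos: [455.2, -188.5, 229.0]
tool_rot: [-1.57, -0.004, -0.64]
ft_force: [0.6, -0.5, -1.7]
width: 24.3
```

```bash
python3 go.py 614.5 306.9 225 -0.64;  python3 chk.py big_round_lid 455 -188 133 5
```

```text
t 22.47 pos [ 455.2 -188.5  229. ] rpy [-1.57  -0.004 -0.64 ] w 24.3 F [ 0.6 -0.5 -1.7] off 53.900000000000006 j [ 0.88  0.15 -0.62  1.87  0.09  1.15  1.16]
dp tool now [-167.9    3.5  492.6]
twist 0.0
dp after twist [-168.1    4.   492.5]
[ 458.75 -188.94] 0.157
```

View pics/side5.png

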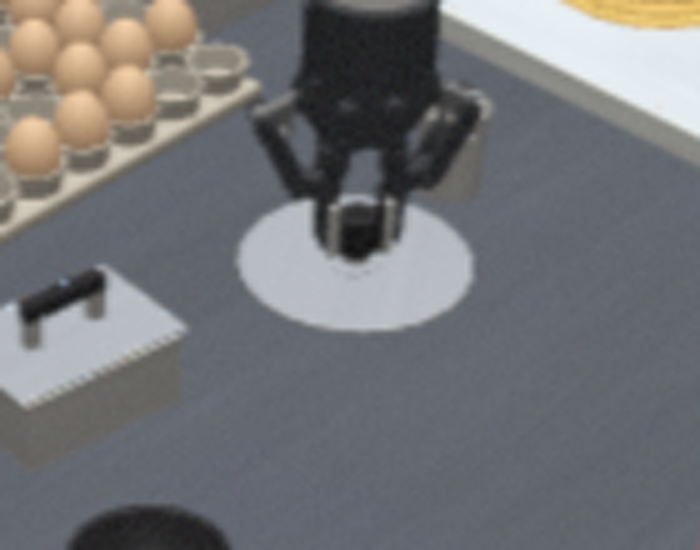

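Emit:
carry_out:
  dp:
    - [-5, 0, 14]
    - [-9, 0, 27]
    - [-12, 0, 34]
    - [-12, 0, 35]
    - [-12, 0, 35]
    - [-12, 0, 35]
    - [-12, 0, 35]
    - [-12, 0, 35]
  twist: [0, 0, 0, 0, 0, 0, 0, 0]

```text
time: 23.23
tcp_pos: [534.3, 65.1, 224.7]
tool_rot: [-1.572, 0.001, -0.64]
ft_force: [1.1, -0.5, -1.2]
width: 24.5
```

Emit:
carry_out:
  dp:
    - [-12, 0, 35]
    - [-12, 0, 35]
    - [-12, 0, 35]
    - [-12, 0, 35]
    - [-12, 0, 35]
    - [-12, 0, 33]
    - [-9, 0, 25]
    - [-4, 0, 10]
  twist: [0, 0, 0, 0, 0, 0, 0, 0]

```text
time: 23.9
tcp_pos: [610.2, 313.7, 223.7]
tool_rot: [-1.572, 0.003, -0.635]
ft_force: [0.4, 1.1, -0.9]
width: 24.6
```

Emit:
carry_out:
  dp:
    - [0, 0, 0]
    - [0, 0, 0]
    - [0, 0, 0]
  twist: [0, 0, 0]

```text
time: 24.15
tcp_pos: [611.7, 307.3, 225.2]
tool_rot: [-1.572, -0.0, -0.641]
ft_force: [0.3, 0.3, 0.0]
width: 24.7
```

```bash
python3 go.py 614.5 306.9 168 -0.64
```

```text
t 24.15 pos [611.7 307.3 225.2] rpy [-1.572 -0.    -0.641] w 24.7 F [0.3 0.3 0. ] off 53.900000000000006 j [-0.03  0.63 -0.76  1.35  0.43  1.33  0.14]
dp tool now [ 2.5 57.2  1.4]
twist -0.001
dp after twist [ 2.5 57.2  1.3]
```

Emit:
carry_out:
  dp:
    - [2.5, 8, 1.3]
    - [0, 14, 0]
    - [0, 14, 0]
    - [0, 12, 0]
    - [0, 6, 0]
    - [0, 3, 0]
    - [0, 0, 0]
    - [0, 0, 0]
  twist: [0, 0, 0, 0, 0, 0, 0, 0]

```text
time: 24.82
tcp_pos: [614.3, 308.9, 169.1]
tool_rot: [-1.57, -0.0, -0.64]
ft_force: [-0.3, 0.1, -1.1]
width: 24.2
```

```bash
python3 go.py 614.5 306.9 148.4 -0.64;  python3 chk.py big_round_lid 614 306 75 6
```

```text
t 24.82 pos [614.3 308.9 169.1] rpy [-1.57 -0.   -0.64] w 24.2 F [-0.3  0.1 -1.1] off 53.900000000000006 j [-0.04  0.68 -0.74  1.4   0.46  1.24  0.12]
dp tool now [ 1.3 20.7 -1.6]
twist 0.0
dp after twist [ 1.4 20.7 -1.5]
[615.39 310.23] 0.175
```

View pics/side6.png

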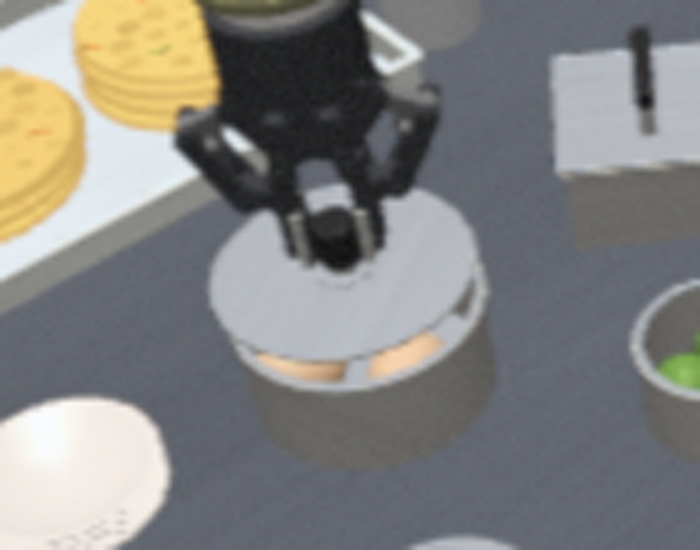

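```bash
cat > ov.py <<'E'
from h import *
import sys
def ov(n,items,ctr,k,s=6):
    im=arm.snapshot(n)[:,:,::-1]; im=cv2.resize(np.ascontiguousarray(im),None,fx=s,fy=s,interpolation=2)
    for t,p,z,col in items:
        for L in M[t]:
            c,sn=np.cos(p[2]),np.sin(p[2]);W=np.stack([p[0]+c*L[:,0]-sn*L[:,1],p[1]+sn*L[:,0]+c*L[:,1],L[:,2]+z],1)
            h=cv2.convexHull(((proj(n,W)+.5)*s).astype(np.float32)).astype(np.int32); cv2.polylines(im,[h],True,col,1)
    u=(proj(n,[ctr])[0]*s).astype(int); x0=max(u[0]-380,0);y0=max(u[1]-280,0)
    cv2.imwrite(f"pics/{k}.png",im[y0:y0+560,x0:x0+760])
E
python3 - <<'E'
from ov import *
ov("side",[("big_round_lid",(614.3,308.5,0),75.7,(0,255,0)),("big_round_pot",(614.6,307,0),0,(0,0,255))],(614,307,60),"ov6")
E
python3 go.py 614.5 306.9 148.4 -0.64
```

```text
t 24.97 pos [614.5 309.  169.7] rpy [-1.57e+00 -1.00e-03 -6.40e-01] w 24.5 F [ 0.1  0.9 -0.3] off 53.900000000000006 j [-0.04  0.68 -0.74  1.4   0.46  1.24  0.12]
dp tool now [ 1.3 21.3 -1.7]
twist 0.0
dp after twist [ 1.3 21.3 -1.7]
```

View pics/ov6.png

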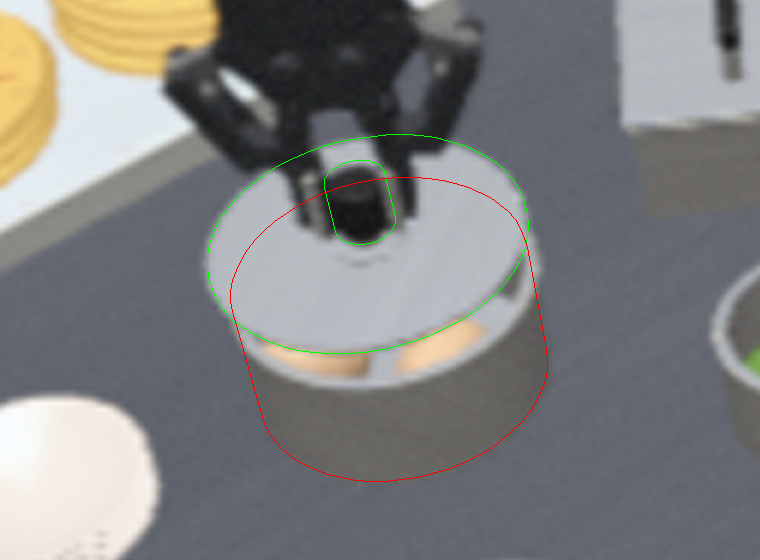

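Emit:
carry_out:
  dp:
    - [1, 3, -1.5]
    - [0, 3, 0]
    - [0, 3, 0]
    - [0, 3, 0]
    - [0, 3, 0]
    - [0, 2, 0]
    - [0, 0, 0]
    - [0, 0, 0]
  twist: [0, 0, 0, 0, 0, 0, 0, 0]

```text
time: 25.63
tcp_pos: [614.2, 307.0, 151.7]
tool_rot: [-1.571, 0.0, -0.64]
ft_force: [-0.1, -0.5, -0.8]
width: 24.8
```

Emit:
carry_out:
  dp:
    - [0, 1.5, 0]
    - [0, 1.5, 0]
    - [0, 1, 0]
    - [0, 0, 0]
    - [0, 0, 0]
  twist: [0, 0, 0, 0, 0]

```text
time: 26.05
tcp_pos: [614.3, 307.0, 148.6]
tool_rot: [-1.57, -0.0, -0.64]
ft_force: [-3.3, -1.6, 4.8]
width: 24.7
```

```bash
python3 go.py 614.5 306.9 148.4 -0.64
```

```text
t 26.05 pos [614.3 307.  148.6] rpy [-1.57 -0.   -0.64] w 24.7 F [-3.3 -1.6  4.8] off 53.900000000000006 j [-0.04  0.7  -0.73  1.42  0.47  1.21  0.11]
dp tool now [0.3 0.2 0. ]
twist 0.0
dp after twist [0.3 0.2 0. ]
```

Emit:
carry_out:
  dp:
    - [0, 0.5, 0]
    - [0, 0, 0]
    - [0, 0, 0]
  twist: [0, 0, 0]

```text
time: 26.3
tcp_pos: [614.3, 307.0, 148.6]
tool_rot: [-1.57, -0.001, -0.64]
ft_force: [-3.7, -2.6, 9.1]
width: 24.8
```

Emit:
carry_out:
  dp:
    - [0, 0, 0]
    - [0, 0, 0]
    - [0, 0, 0]
    - [0, 0, 0]
    - [0, 0, 0]
    - [0, 0, 0]
  twist: [0, 0, 0, 0, 0, 0]
  grip: 65

```text
time: 26.8
tcp_pos: [614.2, 306.9, 147.2]
tool_rot: [-1.571, 0.0, -0.64]
ft_force: [0.3, -0.8, -0.1]
width: 65.0
```

Emit:
carry_out:
  dp:
    - [0, -10, 0]
    - [0, -20, 0]
    - [0, -20, 0]
    - [0, -15, 0]
    - [0, -7, 0]
    - [0, 0, 0]
  twist: [0, 0, 0, 0, 0, 0]

```text
time: 27.3
tcp_pos: [614.7, 307.4, 221.7]
tool_rot: [-1.568, -0.002, -0.64]
ft_force: [-0.3, -0.0, -0.2]
width: 64.8
```

```bash
python3 go.py 443.9 379.8 215 -0.64
```

```text
t 27.3 pos [614.7 307.4 221.7] rpy [-1.568 -0.002 -0.64 ] w 64.8 F [-0.3 -0.  -0.2] off 53.900000000000006 j [-0.03  0.63 -0.75  1.35  0.43  1.32  0.14]
dp tool now [-180.3    6.3  -44. ]
twist 0.0
dp after twist [-180.3    6.7  -44. ]
```

Emit:
carry_out:
  dp:
    - [-18, 0, -4]
    - [-30, 0, -8]
    - [-34, 0, -8]
    - [-34, 0, -8]
    - [-34, 0, -8]
    - [-20, 0, -5]
    - [-10, 0, -3]
    - [0, 0, 0]
  twist: [0, 0, 0, 0, 0, 0, 0, 0]

```text
time: 27.97
tcp_pos: [441.5, 380.0, 219.0]
tool_rot: [-1.572, 0.0, -0.636]
ft_force: [-0.0, -0.3, -0.6]
width: 65.0
```

Emit:
carry_out:
  dp:
    - [0, 0, 0]
    - [0, 0, 0]
    - [0, 10, 0]
    - [0, 20, 0]
    - [0, 20, 0]
    - [0, 10, 0]
    - [0, 0, 0]
    - [0, 0, 0]
  twist: [0, 0, 0, 0, 0, 0, 0, 0]

```text
time: 28.63
tcp_pos: [443.9, 378.8, 159.0]
tool_rot: [-1.572, 0.001, -0.64]
ft_force: [-0.2, -0.3, 0.4]
width: 64.9
```

```bash
python3 go.py 443.9 379.8 93.5 -0.64
```

```text
t 28.63 pos [443.9 378.8 159. ] rpy [-1.572e+00  1.000e-03 -6.400e-01] w 64.9 F [-0.2 -0.3  0.4] off 53.900000000000006 j [-0.13  0.5  -0.82  1.7   0.4   1.12 -0.14]
dp tool now [-0.5 65.5  0.9]
twist -0.0
dp after twist [-0.6 65.5  0.8]
```

Emit:
carry_out:
  dp:
    - [0, 15, 0]
    - [0, 20, 0]
    - [0, 18, 0]
    - [0, 9, 0]
    - [0, 3, 0]
    - [0, 0, 0]
    - [0, 0, 0]
    - [0, 0, 0]
  twist: [0, 0, 0, 0, 0, 0, 0, 0]

```text
time: 29.3
tcp_pos: [444.0, 379.7, 95.6]
tool_rot: [-1.569, -0.001, -0.64]
ft_force: [-0.7, -0.4, 0.7]
width: 64.8
```

```bash
python3 go.py 443.9 379.8 93.5 -0.64
```

```text
t 29.3 pos [444.  379.7  95.6] rpy [-1.569e+00 -1.000e-03 -6.400e-01] w 64.8 F [-0.7 -0.4  0.7] off 53.900000000000006 j [-0.17  0.58 -0.78  1.74  0.47  1.01 -0.19]
dp tool now [-0.1  2.1  0.1]
twist 0.0
dp after twist [-0.1  2.1  0.1]
```

Emit:
carry_out:
  dp:
    - [0, 1.5, 0]
    - [0, 0, 0]
    - [0, 0, 0]
  twist: [0, 0, 0]

```text
time: 29.55
tcp_pos: [443.7, 379.1, 93.2]
tool_rot: [-1.57, -0.0, -0.64]
ft_force: [0.3, 0.4, -0.1]
width: 64.8
```

Emit:
carry_out:
  dp:
    - [0, 0, 0]
    - [0, 0, 0]
    - [0, 0, 0]
    - [0, 0, 0]
    - [0, 0, 0]
    - [0, 0, 0]
    - [0, 0, 0]
    - [0, 0, 0]
  twist: [0, 0, 0, 0, 0, 0, 0, 0]
  grip: 15
  force: 50

```text
time: 30.22
tcp_pos: [443.6, 379.2, 93.1]
tool_rot: [-1.571, -0.0, -0.64]
ft_force: [-1.3, -0.2, 5.9]
width: 24.1
```

```bash
python3 go.py 443.9 379.8 93.5 -0.64
```

```text
t 30.22 pos [443.6 379.2  93.1] rpy [-1.571 -0.    -0.64 ] w 24.1 F [-1.3 -0.2  5.9] off 53.900000000000006 j [-0.17  0.58 -0.78  1.75  0.47  1.01 -0.19]
dp tool now [-0.2 -0.4  0.6]
twist 0.0
dp after twist [-0.2 -0.4  0.6]
```

Emit:
carry_out:
  dp:
    - [0, -5, 0]
    - [0, -10, 0]
    - [0, -20, 0]
    - [0, -25, 0]
    - [0, -22, 0]
    - [0, -15, 0]
    - [0, -8, 0]
    - [0, 0, 0]
  twist: [0, 0, 0, 0, 0, 0, 0, 0]

```text
time: 30.88
tcp_pos: [444.0, 379.7, 199.9]
tool_rot: [-1.568, -0.001, -0.64]
ft_force: [-0.3, 0.2, -1.8]
width: 24.3
```

```bash
python3 go.py 462.4 183 190 -0.64;  python3 chk.py small_round_lid 444 379 105 7
```

```text
t 30.88 pos [444.  379.7 199.9] rpy [-1.568e+00 -1.000e-03 -6.400e-01] w 24.3 F [-0.3  0.2 -1.8] off 53.900000000000006 j [-0.11  0.45 -0.85  1.67  0.36  1.19 -0.12]
dp tool now [ 132.2    9.7 -146.8]
twist 0.0
dp after twist [ 132.2    9.9 -146.7]
[445.75 380.66] 0.207
```

View pics/side7.png

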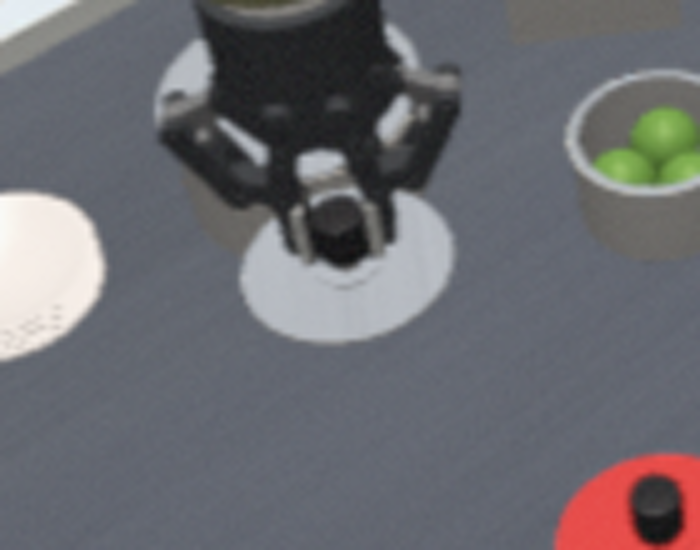

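The lid is held level. Next I'll move over the small pot.

Emit:
carry_out:
  dp:
    - [11, 0, -12]
    - [20, 0, -22]
    - [24, 0, -27]
    - [25, 0, -28]
    - [24, 0, -27]
    - [18, 0, -20]
    - [10, 0, -11]
    - [0, 0, 0]
  twist: [0, 0, 0, 0, 0, 0, 0, 0]

```text
time: 31.65
tcp_pos: [461.9, 177.9, 196.4]
tool_rot: [-1.574, 0.0, -0.645]
ft_force: [-0.1, 0.8, -1.5]
width: 24.4
```

Emit:
carry_out:
  dp:
    - [0, 0, 0]
    - [0, 0, 0]
    - [0, 8, 0]
    - [0, 14, 0]
    - [0, 10, 0]
    - [0, 5, 0]
    - [0, 0, 0]
    - [0, 0, 0]
  twist: [0, 0, 0, 0, 0, 0, 0, 0]

```text
time: 32.32
tcp_pos: [461.5, 182.8, 160.7]
tool_rot: [-1.571, 0.001, -0.639]
ft_force: [-0.2, -0.6, -0.6]
width: 24.5
```

```bash
python3 go.py 462.2 182.5 138.1 -0.64
python3 - <<'E'
from ov import *
s=arm.sense(); p=s["tcp_pos"]
ov("side",[("small_round_lid",(p[0],p[1],0),p[2]-93.1,(0,255,0)),("small_round_pot",(462.3,183,0),0,(0,0,255))],(462,183,60),"ov8")
E
```

```text
t 32.32 pos [461.5 182.8 160.7] rpy [-1.571e+00  1.000e-03 -6.390e-01] w 24.5 F [-0.2 -0.6 -0.6] off 53.900000000000006 j [ 0.28  0.29 -0.83  1.92  0.25  1.03  0.27]
dp tool now [ 0.8 22.6  0.2]
twist 0.001
dp after twist [ 0.8 22.6  0.2]
```

View pics/ov8.png

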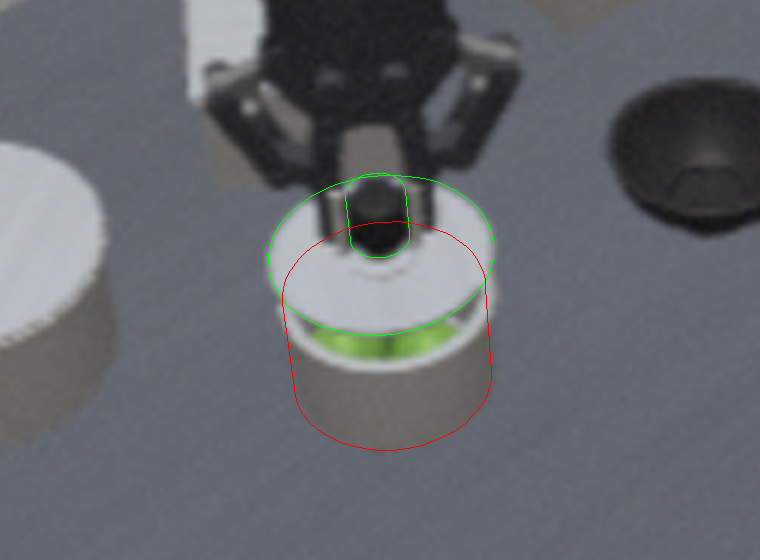

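Good match; lowering.

Emit:
carry_out:
  dp:
    - [0.5, 4, 0]
    - [0, 4, 0]
    - [0, 3, 0]
    - [0, 3, 0]
    - [0, 3, 0]
    - [0, 2, 0]
    - [0, 0, 0]
    - [0, 0, 0]
  twist: [0, 0, 0, 0, 0, 0, 0, 0]

```text
time: 33.03
tcp_pos: [462.0, 182.1, 141.8]
tool_rot: [-1.571, 0.0, -0.64]
ft_force: [-0.0, -1.2, -1.9]
width: 24.9
```

Emit:
carry_out:
  dp:
    - [0, 1.5, 0]
    - [0, 1, 0]
    - [0, 1, 0]
    - [0, 0, 0]
    - [0, 0, 0]
  twist: [0, 0, 0, 0, 0]

```text
time: 33.45
tcp_pos: [462.1, 182.0, 138.4]
tool_rot: [-1.571, -0.0, -0.64]
ft_force: [-0.2, -0.3, -1.9]
width: 24.6
```

```bash
python3 go.py 462.2 182.5 138.1 -0.64
```

```text
t 33.45 pos [462.1 182.  138.4] rpy [-1.571 -0.    -0.64 ] w 24.6 F [-0.2 -0.3 -1.9] off 53.900000000000006 j [ 0.26  0.33 -0.82  1.94  0.28  0.99  0.24]
dp tool now [-0.2  0.3  0.5]
twist 0.0
dp after twist [-0.2  0.3  0.5]
```

Emit:
carry_out:
  dp:
    - [0, 0.5, 0]
    - [0, 0.5, 0]
    - [0, 0, 0]
    - [0, 0, 0]
  twist: [0, 0, 0, 0]

```text
time: 33.78
tcp_pos: [462.2, 182.2, 138.0]
tool_rot: [-1.571, -0.001, -0.64]
ft_force: [-4.1, -1.8, 8.7]
width: 24.5
```

Emit:
carry_out:
  dp:
    - [0, 0, 0]
    - [0, 0, 0]
    - [0, 0, 0]
    - [0, 0, 0]
    - [0, 0, 0]
    - [0, 0, 0]
  twist: [0, 0, 0, 0, 0, 0]
  grip: 65

```text
time: 34.28
tcp_pos: [462.1, 182.1, 137.4]
tool_rot: [-1.571, -0.0, -0.64]
ft_force: [0.2, -0.7, -0.3]
width: 65.1
```

Emit:
carry_out:
  dp:
    - [0, -10, 0]
    - [0, -20, 0]
    - [0, -25, 0]
    - [0, -25, 0]
    - [0, -25, 0]
    - [0, -20, 0]
    - [0, -10, 0]
    - [0, 0, 0]
  twist: [0, 0, 0, 0, 0, 0, 0, 0]

```text
time: 34.95
tcp_pos: [462.8, 182.6, 274.8]
tool_rot: [-1.568, -0.003, -0.64]
ft_force: [0.1, -0.3, 0.3]
width: 65.2
```

```bash
python3 go.py 320 -430 300 -0.64
```

```text
t 34.95 pos [462.8 182.6 274.8] rpy [-1.568 -0.003 -0.64 ] w 65.2 F [ 0.1 -0.3  0.3] off 53.900000000000006 j [ 0.34  0.15 -0.87  1.8   0.12  1.25  0.37]
dp tool now [ 251.2  -26.1 -576.6]
twist 0.0
dp after twist [ 251.3  -25.2 -576.6]
```

Emit:
carry_out:
  dp:
    - [8, 0, -15]
    - [15, 0, -27]
    - [17, 0, -31]
    - [18, 0, -32]
    - [18, 0, -32]
    - [18, 0, -32]
    - [18, 0, -32]
    - [18, 0, -32]
  twist: [0, 0, 0, 0, 0, 0, 0, 0]

```text
time: 35.62
tcp_pos: [426.1, -84.2, 271.3]
tool_rot: [-1.572, 0.001, -0.64]
ft_force: [1.0, 0.2, 0.5]
width: 65.2
```

Emit:
carry_out:
  dp:
    - [18, 0, -32]
    - [18, 0, -32]
    - [18, 0, -32]
    - [18, 0, -32]
    - [18, 0, -32]
    - [18, 0, -32]
    - [18, 0, -32]
    - [15, 0, -27]
  twist: [0, 0, 0, 0, 0, 0, 0, 0]

```text
time: 36.28
tcp_pos: [389.1, -370.3, 270.7]
tool_rot: [-1.571, 0.002, -0.641]
ft_force: [-0.1, -0.2, 0.4]
width: 65.4
```

Emit:
carry_out:
  dp:
    - [10, 0, -20]
    - [0, 0, 0]
    - [0, 0, 0]
  twist: [0, 0, 0]

```text
time: 36.53
tcp_pos: [385.7, -390.6, 270.5]
tool_rot: [-1.57, 0.003, -0.642]
ft_force: [-0.5, 0.5, 0.3]
width: 65.0
```

```bash
cat > fin.py <<'E'
from ov import *
for n in C: cv2.imwrite(f"pics/{n}9.png",arm.snapshot(n)[:,:,::-1])
P={"big_round_pot":(614.5,307,0),"small_round_pot":(462.3,183,0),"square_pot":(632.9,91.4,-.64),"oblong_pot":(616.4,-104.4,1.45)}
H={"big_round":55,"small_round":45,"square":50,"oblong":45}
for k,h in H.items():
    t=k+"_lid"; p=P[k+"_pot"]; R={}
    for n in C:
        q=pick(n,t,p,h+12)
        if q: R[n]=q[2]
    for rs in [{n:R[n]} for n in R]+([R] if len(R)>1 else []):
        b=fit(t,p,rs,k in("square","oblong"),h); print(t,list(rs),b.x.round(2),round(b.fun/len(rs),3),"pot",p)
its=[]
for k,h in H.items(): its+=[(k+"_lid",P[k+"_pot"],h,(0,255,0)),(k+"_pot",P[k+"_pot"],0,(0,0,255))]
ov("top",its,(540,180,60),"ovtA",4); ov("side",its,(560,100,60),"ovsA",3)
E
python3 fin.py
```

```text
big_round_lid ['top'] [614.86 306.31] 0.029 pot (614.5, 307, 0)
big_round_lid ['side'] [615.08 308.28] 0.043 pot (614.5, 307, 0)
big_round_lid ['top', 'side'] [615.02 307.23] 0.039 pot (614.5, 307, 0)
small_round_lid ['top'] [462.48 182.55] 0.052 pot (462.3, 183, 0)
small_round_lid ['side'] [462.99 183.58] 0.049 pot (462.3, 183, 0)
small_round_lid ['top', 'side'] [463.18 183.13] 0.052 pot (462.3, 183, 0)
square_lid ['top'] [632.73  91.12   0.93] 0.038 pot (632.9, 91.4, -0.64)
square_lid ['side'] [633.87  90.95   2.53] 0.065 pot (632.9, 91.4, -0.64)
square_lid ['top', 'side'] [632.82  91.94   2.51] 0.052 pot (632.9, 91.4, -0.64)
oblong_lid ['top'] [ 617.85 -104.52    1.44] 0.039 pot (616.4, -104.4, 1.45)
oblong_lid ['side'] [ 616.55 -102.22    1.44] 0.051 pot (616.4, -104.4, 1.45)
oblong_lid ['top', 'side'] [ 617.31 -103.58    1.44] 0.05 pot (616.4, -104.4, 1.45)
```

View pics/ovtA.png

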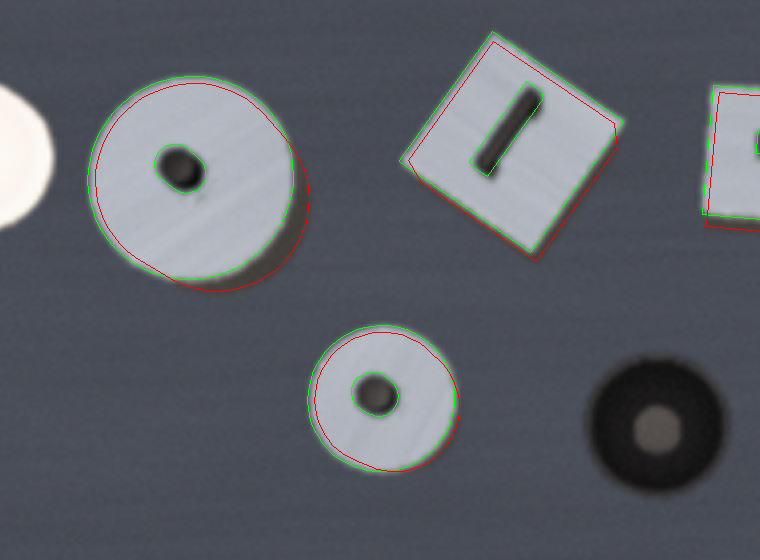

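View pics/ovsA.png

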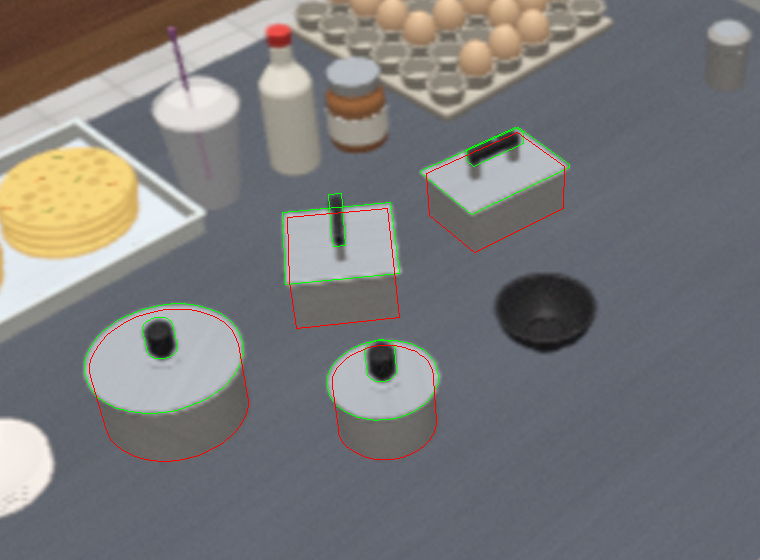

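View pics/top9.png

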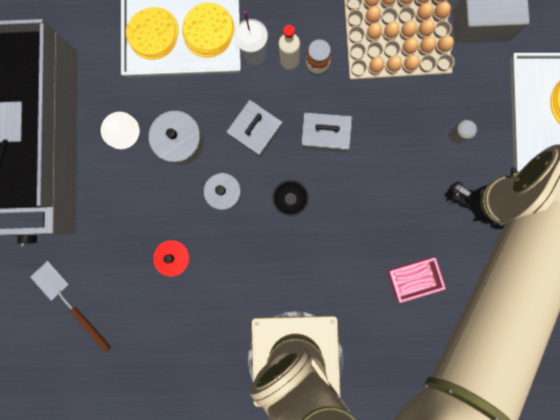

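All four lids match the fully-down outlines in both views, and the bowl and shaker haven't moved. The arm is clear, so I'm handing in.

```bash
python3 -c "
from cell import arm
print(arm.sense()['joint_vel'].round(3)); print(arm.job_done())"
```

```text
[ 0.     0.     0.    -0.001  0.001 -0.001  0.   ]
the job is handed in; nothing more can be done
None
```

All four lids are on their own containers, and I handed the job in at about 37 s of the 112 s allowed. The hand-in reports no verdict.

- **Placing:** I set the lids down in the order oblong, square, big round, small round. I lowered each one until the wrist force showed contact at its expected home height, and only then let go.
- **Last checks:** Outline fits from both cameras put every lid within about 1.5 mm of its container's centre. The square and oblong lids are parallel to theirs within about 0.02 rad. Drawn at their fully-down, level positions, the lid outlines match the pictures.
- **Other things:** The pots match their starting outlines, and the bowl, shaker, red lid and pink pot look unmoved. I judged these by eye, without re-measuring. The arm was clear and at rest at hand-in.
- **Disagreement:** Fits from the side camera alone differ from the top camera by up to 2.3 mm, most on the oblong lid. Right after I placed that lid, the side fit had shown it 3.5 mm off. All of this is inside the 9 mm limit, and the top view shows it centred.

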